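Stack the spacer bars and set the fixture's clamp screw

ROBOT

A 6-joint arm with a two-finger parallel gripper is mounted at the origin on a cart in front of the work surface, level with it; the furniture and walls round the work are solid. World frame = base frame: x ahead of the robot, y to its left, z up, the work surface at z = 0. Lengths are in m, angles in degrees, forces in N, time in s.
With the tool pointing down it reaches from about 0.4 to 0.825 m from the base axis. Payload 7 kg.
Tool frame: the origin (TCP) lies between the finger pads; the fingertips stand 25 mm ahead of it and the grasp point (between the pads) lies 6 mm ahead of it; z points along the fingers, y is the line along which they close (so a half turn about z gives the same grasp; the last joint's range is limited). The gripper opens to 88 mm and grips with 3 to 60 N. Pads are 19 mm wide; open, the fingers measure 130 mm over their backs; the gripper's body (78 mm by 193 mm) begins 47 mm behind the grasp point.
Start: joints at [89.616, 20.546, 0.682, 0, -70.136, -16.507], TCP at [0.196, 0.646, 0.252] pointing down, gripper open.
Joint ranges: [-176.03, 176.03], [-82.01, 121.73], [-58.28, 71.71], [-173.87, 95.51], [-174.79, -0.11], [-173.66, 173.66]. Speed limits (degrees/s): [136.94, 136.94, 172.46, 180, 180, 180].

INTERFACE

Orientations are given as [roll, pitch, yaw] about the fixed x, y, z axes, in that order (R = Rz(yaw) Ry(pitch) Rx(roll)).
In Python, from plant import r gives the robot as it stands.
- The arm moves only by the shell command python3 -m crank 'ROWS' [FORCE]. ROWS is JSON, a list of rows, each a list of 3 entries, a list of its own where there are three numbers: the turn, a rotation vector about the tool's x, y, z in degrees, then the shift along the tool's x, y, z in cm, then the closure, from -1 (fully open) to 1 (shut). In form: [[[wx, wy, wz], [dx, dy, dz], fingers], ...]. A call has 1 to 8 rows; each row shifts and turns the commanded pose from where the row before left it, along the tool's axes as they then stand; what a row does not reach is not made up. A row lasts 1/10 s, in which the tool goes at most 50 mm and 8.59 degrees, less where a joint would pass 70% of its speed; a pose out of reach is approached as far as the arm can. A call with a gripper value outside its range is refused whole. The fingers move at their own pace and stop on an object; FORCE is the grip in N (left out, the last holds). Time passes only in rows, so rows that do not move let the fingers close. It gives the time, the measured TCP pose, the force, the opening and the grip force at its end, in the units of the state.
- r.get_state(): the state, without advancing time (a new reading comes with each control period).
- r.capture(name): name is "scene" or "top"; returns a dict with "color" (420x560x3 uint8, red, green, blue), "range_z" (420x560 float32, m along the optical axis (not along the pixel's ray), 0 where there is no reading), "intrinsics" (3x3 intrinsics, pixels), "world_from_camera" (4x4, takes a point from camera to world coordinates). Camera axes: x right, y down, z forward; pixel columns grow to the right and rows downward; lengths in m; the calibration is good to about 2 mm. A picture is of the moment at which its call begins.
- r.close_job(): hands the job in; it is judged then, once.
The state is a dict: "time_s": time; "joints": joint angles; "qd": joint speeds; "joint_torque": joint torques, N m; "tcp_pos": TCP position; "eef_rot": TCP orientation; "contact_force": force on the tool from outside, world axes, zero at the start; "moment": the same for the moment, N m; "gripper_width": finger opening in m; "gripper_force": force on a finger pad.
Only numpy, scipy, OpenCV 4.12 (cv2) and the standard library are available. Lean on these libraries where they do the work, as an engineer would, in place of code of your own. Each camera call takes 0.05 s, during which the arm holds its last target. There are 200 camera calls.

TASK

Finish the crosswise stack in the bake fixture: set the two loose long steel bars, without dropping them, square and centred across the two bars already lying in it, one near each end of those, and leave the lower bars where they are. Then turn the fixture's wing-headed thumbscrew clockwise until it seats, back it off a quarter turn so that the bars have room to expand, and finish while still holding the wing there. Do not disturb the other things on the bench.

Things in the scene. Friction and masses are not known exactly. Their poses are not given: they have to be found in the camera images.
- fixture: Fixed bake fixture: aluminium plate 12 mm thick, 130 x 138 mm, with a 70 mm wide tongue to y = -130 mm. Origin: underside, below the middle of the stack; z up. The lower bars lie along its y at x = +-35 mm. A fence (y = +62 mm) and a sliding jaw (y = -61 mm) stand up to 23 mm high, a dark clamp block with the thumbscrew (y = -104 mm) up to 32 mm.
- stack_top (a point): Middle of the finished upper layer, at half its height: 30 mm above the fixture's origin, axes as the fixture's. The upper bars belong along x, centred at x = 0 and ideally at y = +35 and -35 mm; their undersides then rest on the lower bars' tops, 24 mm above the bench.
- bar_1_center (a point): Centre (half-way up) of a loose plain ground-steel bar, 110 mm long, 14 mm wide, 12 mm high, 140 g, with a small dark dowel hole near each end. x runs along its length, z up. Starts on the bench; one of the two to be stacked (the two are alike, either may go in either place).
- bar_2_center (a point): Centre (half-way up) of a loose plain ground-steel bar, 110 mm long, 14 mm wide, 12 mm high, 140 g, with a small dark dowel hole near each end. x runs along its length, z up. Starts on the bench; the other one to be stacked.
- lower_1_center (a point): Centre (half-way up) of a loose plain ground-steel bar, 110 mm long, 14 mm wide, 12 mm high, 140 g, with a small dark dowel hole near each end. x runs along its length, z up. Already lies in the fixture, on its +x side; stays there.
- lower_2_center (a point): Centre (half-way up) of a loose plain ground-steel bar, 110 mm long, 14 mm wide, 12 mm high, 140 g, with a small dark dowel hole near each end. x runs along its length, z up. Already lies in the fixture, on its -x side; stays there.
- wing (a point): Wing head of the thumbscrew: dark upright steel plate 40 mm long (its x), 9 mm thick (its y), 24 mm high, turning with the screw about the vertical axis through its centre. Origin at its centre, 59 mm above the bench. Below it is only a 10 mm thick shank, with a 22 mm collar up to 35 mm above the bench. Pinch it across its thickness from above.
- thumbscrew (a joint): Thumbscrew angle, rad: 0 is seated (hard stop); grows anticlockwise from above as it is backed off. Starts at 0.6 to 1.25, turns with about 0.06 N m of friction, stays where it is left, does not rise. At 0 the wing's x axis stands 45 degrees clockwise of the fixture's x. Turning slides the clamp jaw 1.5 mm per rad.
- tape_roll: Bystander: orange-brown roll of tape lying flat, 72 mm across, 12 mm high.
- cup: Bystander: clear cup of swabs, 51 mm across, 109 mm high, behind the loose bars.
- dropper: Bystander: amber dropper bottle, 30 mm across, 104 mm high, behind the loose bars.
- magnifier: Bystander: black eye loupe, 37 mm across, 40 mm high, behind the fixture.
- short_tip: Bystander: short steel press tip, 58 x 10 x 8 mm, shorter and thinner than the bars; not for the stack.

How it is judged:
By the outcome, as a careful person would: the job done as asked, in the order asked, and still so for the second after the job is handed in, while the arm keeps its last pose, push and grip.
It also fails if it takes over 72 s, if anything falls off the work surface, if the arm or the gripper's body presses on something with over 40 N, if the wrist force passes 120 N, or if a joint passes its speed limit or range.

## Working session

There is one attempt and no reset: what is moved stays moved. The work goes in short steps, Python scripts to look and compute and a shell command to move; the robot and the scene stay as the last step left them, time stands still between calls to the robot, and variables do not carry over. Pictures are saved under pics/ and viewed, at most 10 in all, crops included, and the job is handed in when it is done.

```bash
mkdir -p pics; ls; python3 - <<'E'
from plant import r
import cv2,numpy as np,json
s=r.get_state();print(s)
for n in("scene","top"):
    c=r.capture(n);np.savez(f"{n}0.npz",**{k:np.array(v) for k,v in c.items()})
    cv2.imwrite(f"pics/{n}0.png",cv2.resize(c["color"][:,:,::-1],(800,600),interpolation=cv2.INTER_CUBIC));print(np.array(c["world_from_camera"]).round(3))
E
```

```text
pics
{'time_s': 0.0, 'joints': array([ 8.96158514e+01,  2.05917377e+01,  6.33273825e-01, -1.91317683e-02,
       -7.01347616e+01, -1.65077509e+01]), 'qd': array([-0.03373452, -0.00239825,  0.02070971, -0.02825782,  0.03737088,
       -0.0568256 ]), 'joint_torque': array([-5.86117621e-04, -5.82714844e+01,  2.93061876e+01,  6.99756280e+00,
        7.03525831e-03, -1.66162267e-04]), 'tcp_pos': array([0.19602099, 0.64544704, 0.25061854]), 'eef_rot': array([ 1.79905506e+02, -9.24835559e-03, -1.68984077e+01]), 'contact_force': array([ 0.31193592,  0.3768415 , -0.35695434]), 'moment': array([-0.01152908,  0.02317216,  0.00486572]), 'gripper_force': 0.0, 'gripper_width': 0.0876311856332151}
[[ 0.717 -0.374  0.589 -0.172]
 [-0.697 -0.409  0.588 -0.673]
 [ 0.021 -0.832 -0.554  0.722]
 [ 0.     0.     0.     1.   ]]
[[ 0.015 -0.991  0.134  0.374]
 [-1.    -0.017 -0.007  0.006]
 [ 0.01  -0.133 -0.991  1.269]
 [ 0.     0.     0.     1.   ]]
```

View pics/top0.png

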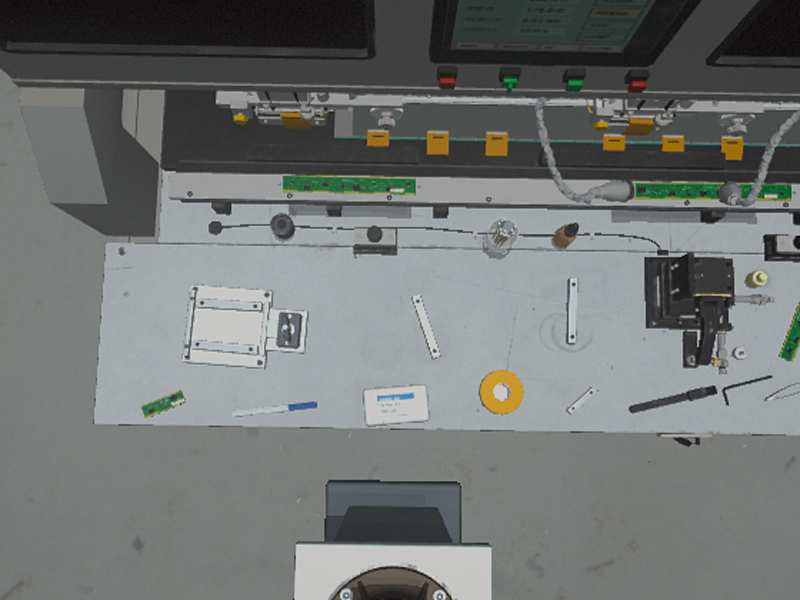

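View pics/scene0.png

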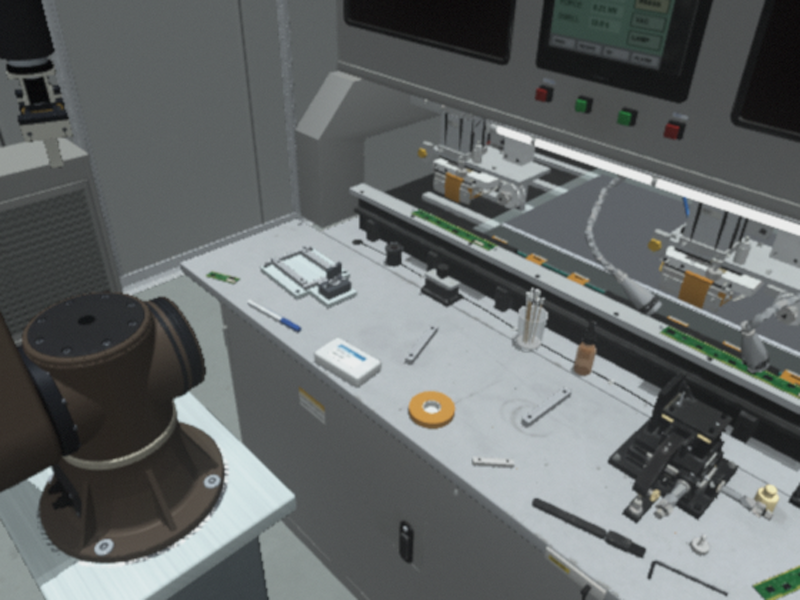

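Top view (800x600 scale): fixture at about (228,326) with the wing at (290,329), loose bars at (426,326) and (572,311), tape at (501,392), short tip at (582,400), cup at (500,235), dropper at (567,235), loupe at (283,226). The scene view agrees. I'll enlarge crops for measuring.

```bash
cat > h.py <<'E'
import numpy as np,cv2
def load(n):
    d=np.load(n+".npz");return d["color"],d["range_z"],d["intrinsics"],d["world_from_camera"]
def w(uv,K,T,z):
    "pixels (N,2) native -> world on plane z"
    uv=np.atleast_2d(uv).astype(float);z=np.broadcast_to(z,len(uv))
    d=np.c_[(uv-[K[0,2],K[1,2]])/[K[0,0],K[1,1]],np.ones(len(uv))]@T[:3,:3].T
    return T[:3,3]+d*((z-T[2,3])/d[:,2])[:,None]
def cloud(Z,K,T):
    v,u=np.mgrid[:Z.shape[0],:Z.shape[1]]
    P=np.stack([(u-K[0,2])/K[0,0]*Z,(v-K[1,2])/K[1,1]*Z,Z],-1)
    return P@T[:3,:3].T+T[:3,3]
E
python3 - <<'E'
from h import *
C,Z,K,T=load("top0");print(K)
P=cloud(Z,K,T)
a=C[185:265,120:225];cv2.imwrite("pics/fix.png",cv2.resize(a[:,:,::-1],None,fx=7.5,fy=7.5,interpolation=cv2.INTER_CUBIC))
# bench height and bars
for n,(u0,u1,v0,v1) in dict(b1=(280,315,195,260),b2=(385,415,185,250)).items():
    p=P[v0:v1,u0:u1];c=C[v0:v1,u0:u1]
    print(n,np.percentile(p[...,2],[5,50,95]).round(4))
    m=((p[...,2]>np.median(p[...,2])+.006)).astype(np.uint8);ys,xs=np.nonzero(m)
    q=w(np.c_[xs+u0,ys+v0],K,T,.012)[:,:2]
    (cx,cy),(l,s),ang=cv2.minAreaRect((q*1000).astype(np.float32));mu=q.mean(0);ev,V=np.linalg.eigh(np.cov((q-mu).T))
    print(len(q),cx,cy,l,s,ang,"mean",mu,np.sqrt(ev*12),"ang",np.degrees(np.arctan2(V[1,1],V[0,1])))
E
```

```text
[[529.94634794   0.         279.5912857 ]
 [  0.         529.94634794 211.35810196]
 [  0.           0.           1.        ]]
b1 [-0.0035  0.001   0.0132]
291 513.2335205078125 -41.562313079833984 70.50117492675781 144.9841766357422 85.28298950195312 mean [ 0.50549291 -0.04760117] [0.0266309  0.11244729] ang -162.69490831295974
b2 [-0.0032  0.0014  0.0141]
299 539.562744140625 -280.9501647949219 148.67694091796875 63.21558380126953 11.558328628540039 mean [ 0.53332116 -0.29234572] [0.0225568  0.11276783] ang 178.32508602654246
```

View pics/fix.png

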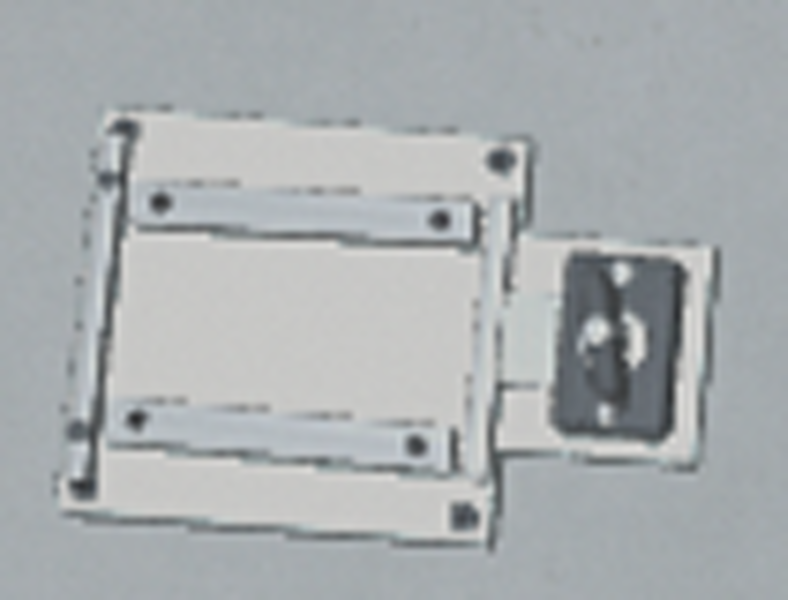

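Fixture crop: lower-bar holes at (160,203),(440,220) for the upper bar (lower_1) and (137,420),(416,446) for lower_2. The wing runs from (600,265) to (617,408) with its centre near (610,338), and the collar is under it at (620,338). Next I'll get close crops of the loose bars and the metric values.

```bash
python3 - <<'E'
from h import *
C,Z,K,T=load("top0")
n=lambda p,s,o:(np.array(p)+.5)/s-.5+np.array(o)
H=w(n([(160,203),(440,220),(137,420),(416,446)],7.5,(120,185)),K,T,.024)[:,:2]
print("holes",H.round(4),np.linalg.norm(H[0]-H[1]),np.linalg.norm(H[2]-H[3]),np.linalg.norm(H[:2].mean(0)-H[2:].mean(0)))
d=(H[0]-H[1])+(H[2]-H[3]);c=H.mean(0);print("fix centre",c,"yaw",np.degrees(np.arctan2(d[1],d[0]))-90, [np.degrees(np.arctan2(*(a[::-1])))-90 for a in (H[0]-H[1],H[2]-H[3])])
e=H[:2].mean(0)-H[2:].mean(0);print("x-dir yaw",np.degrees(np.arctan2(e[1],e[0])))
# plate corners z=.012: (108,110)(530,140)(60,512)(490,545) ; fence/jaw span
q=w(n([(108,110),(530,140),(60,512),(490,545)],7.5,(120,185)),K,T,.012)[:,:2];print("plate",q.round(4),q.mean(0))
W=w(n([(600,265),(617,408)],7.5,(120,185)),K,T,.071)[:,:2];print("wing",W,W.mean(0),np.linalg.norm(W[0]-W[1]),np.degrees(np.arctan2(*(W[0]-W[1])[::-1])))
im=[cv2.resize(C[y:y+70,x:x+46,::-1],None,fx=8,fy=8,interpolation=cv2.INTER_CUBIC) for x,y in((275,193),(378,183))]
cv2.imwrite("pics/bars.png",np.hstack(im))
E
```

```text
holes [[0.5361 0.3245]
 [0.5322 0.2361]
 [0.4675 0.3282]
 [0.4608 0.2407]] 0.08842173654168352 0.08774967881267252 0.07012171697299202
fix centre [0.49914086 0.28236926] yaw -3.46791869659819 [np.float64(-2.5455928387323894), np.float64(-4.3973090861414335)]
x-dir yaw -3.3941976660832855
plate [[0.5673 0.3456]
 [0.5599 0.2107]
 [0.439  0.354 ]
 [0.4308 0.2184]] [0.49926362 0.28218069]
wing [[0.51328468 0.17846886]
 [0.46996004 0.1718017 ]] [0.49162236 0.17513528] 0.04383463899978914 8.748520694418646
```

View pics/bars.png

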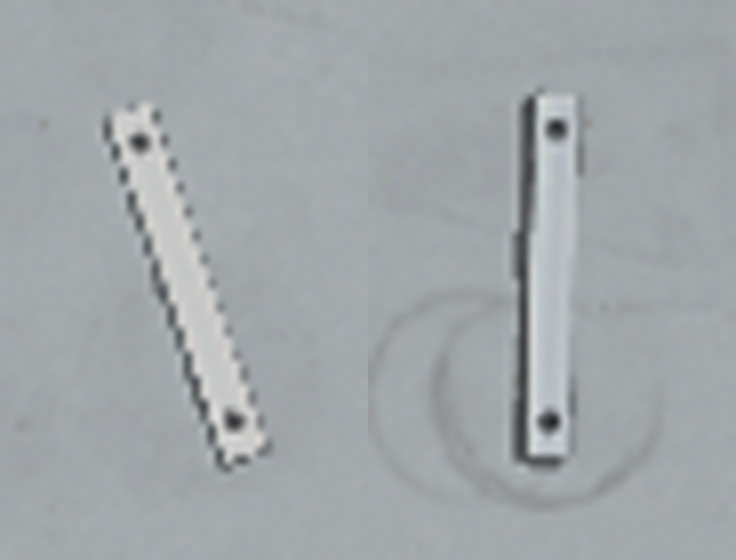

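Bar crops: the left bar's holes are at (140,142) and (235,421). The right bar's are at (556,128) and (548,421), which is 188 and 180 within its own panel.

```bash
python3 - <<'E'
from h import *
C,Z,K,T=load("top0")
for p,o in(([(140,142),(235,421)],(275,193)),([(188,128),(180,421)],(378,183))):
    H=w((np.array(p)+.5)/8-.5+np.array(o),K,T,.012)[:,:2];d=H[0]-H[1];print(H.mean(0),np.linalg.norm(d),np.degrees(np.arctan2(d[1],d[0])))
P=cloud(Z,K,T)
for nm,p in dict(cup=(500,235),drop=(567,235),loupe=(283,226)).items():
    print(nm,P[int(p[1]*.7),int(p[0]*.7)])
E
```

```text
[ 0.50536269 -0.04799568] 0.08808701676639884 19.381022306416206
[ 0.53561881 -0.29354126] 0.08856219278398549 -2.4140182239575023
cup [ 0.64153746 -0.15948325  0.10412462]
drop [ 0.65180988 -0.27155132  0.06756222]
loupe [0.6650304  0.19230969 0.03730769]
```

```bash
python3 -m crank '[[[0,0,-7.26],[0,0,0],-1],[[0,0,-7.26],[0,0,0],-1],[[0,0,-7.26],[0,0,0],-1],[[0,0,-7.26],[0,0,0],-1],[[0,0,-7.26],[0,0,0],-1],[[0,0,0],[0.385,4.73,0.9],-1],[[0,0,0],[0.385,4.73,0.9],-1],[[0,0,0],[0.385,4.73,0.9],-1]]' 25 && python3 -m crank '[[[0,0,0],[0.385,4.73,0.9],-1],[[0,0,0],[0.385,4.73,0.9],-1],[[0,0,0],[0.385,4.73,0.9],-1],[[0,0,0],[0.385,4.73,0.9],-1],[[0,0,0],[0.385,4.73,0.9],-1],[[0,0,0],[0.385,4.73,0.9],-1],[[0,0,0],[0.385,4.73,0.9],-1],[[0,0,0],[0.385,4.73,0.9],-1]]' && python3 -m crank '[[[0,0,0],[0.385,4.73,0.9],-1],[[0,0,0],[0.385,4.73,0.9],-1],[[0,0,0],[0.385,4.73,0.9],-1],[[0,0,0],[0.385,4.73,0.9],-1],[[0,0,0],[0.385,4.73,0.9],-1],[[0,0,0],[0,0,0],-1],[[0,0,0],[0,0,0],-1]]'
```

```text
time_s: 0.9
tcp_pos: [0.2544, 0.5141, 0.2235]
eef_rot: [179.9, 0.0, 19.4]
contact_force: [0.8, -0.1, 0.1]
gripper_width: 0.0874
gripper_force: 0.0
time_s: 1.7
tcp_pos: [0.4092, 0.1674, 0.1524]
eef_rot: [-180.0, -0.0, 19.4]
contact_force: [1.1, 0.4, 0.2]
gripper_width: 0.0879
gripper_force: 0.0
time_s: 2.4
tcp_pos: [0.5053, -0.0489, 0.1067]
eef_rot: [-180.0, 0.1, 19.2]
contact_force: [-1.2, 0.9, -0.5]
gripper_width: 0.0879
gripper_force: 0.0
```

```bash
python3 -m crank '[[[0,0,0],[0,0,3],-1],[[0,0,0],[0,0,3],-1],[[0,0,0],[0,0,1.1],-1],[[0,0,0],[0,0,0.7],-1],[[0,0,0],[0,0,0],0.3],[[0,0,0],[0,0,0],0.5],[[0,0,0],[0,0,0],0.65],[[0,0,0],[0,0,0],0.8]]' 25 && python3 -m crank '[[[0,0,0],[0,0,0],1],[[0,0,0],[0,0,0],1],[[0,0,0],[0,0,0],1],[[0,0,0],[0,0,0],1]]' 30
```

```text
time_s: 3.2
tcp_pos: [0.5063, -0.0473, 0.0305]
eef_rot: [180.0, -0.1, 19.4]
contact_force: [-0.7, -0.4, 0.1]
gripper_width: 0.0612
gripper_force: 0.0
time_s: 3.6
tcp_pos: [0.5057, -0.0475, 0.0296]
eef_rot: [180.0, -0.0, 19.4]
contact_force: [-0.5, -0.1, -0.1]
gripper_width: 0.0292
gripper_force: 0.0
```

```bash
python3 -m crank '[[[0,0,0],[0,0,0.2],1],[[0,0,0],[0,0,0],1],[[0,0,0],[0,0,0],1],[[0,0,0],[0,0,0],1],[[0,0,0],[0,0,0],1],[[0,0,0],[0,0,0],1]]' 30
```

```text
time_s: 4.2
tcp_pos: [0.5057, -0.0475, 0.0275]
eef_rot: [-180.0, 0.0, 19.4]
contact_force: [-0.2, 0.5, -0.5]
gripper_width: 0.0135
gripper_force: 30.0
```

```bash
python3 -m crank '[[[0,0,0],[0,0,-1],1],[[0,0,0],[0,0,-3],1],[[0,0,0],[0,0,-4],1],[[0,0,0],[0,0,-2],1],[[0,0,7.62],[0,0,0],1],[[0,0,7.62],[0,0,0],1],[[0,0,7.61],[0,0,0],1],[[0,0,0],[0,-1.4,0],1]]' 30 && python3 -m crank '[[[0,0,0],[-0.44,-4.4,0],1],[[0,0,0],[-0.44,-5,0],1],[[0,0,0],[-0.44,-5,0],1],[[0,0,0],[-0.44,-5,0],1],[[0,0,0],[-0.44,-5,0],1],[[0,0,0],[-0.44,-5,0],1],[[0,0,0],[0,-3.6,0],1],[[0,0,0],[0,-1.98,0],1]]' && python3 -m crank '[[[0,0,0],[0,0,2],1],[[0,0,0],[0,0,2],1],[[0,0,0],[0,0,0],1],[[0,0,0],[0,0,0],1]]'
```

```text
time_s: 5.0
tcp_pos: [0.5063, -0.034, 0.1283]
eef_rot: [-180.0, -0.0, -3.7]
contact_force: [-0.9, 0.4, -1.7]
gripper_width: 0.0136
gripper_force: 30.0
time_s: 5.8
tcp_pos: [0.5008, 0.32, 0.128]
eef_rot: [-180.0, -0.0, -3.1]
contact_force: [-0.2, -0.4, -2.4]
gripper_width: 0.0133
gripper_force: 30.0
time_s: 6.2
tcp_pos: [0.5012, 0.3161, 0.0879]
eef_rot: [179.9, 0.0, -3.4]
contact_force: [0.1, 0.5, -0.9]
gripper_width: 0.0135
gripper_force: 30.0
```

```bash
python3 - <<'E'
from plant import r
import cv2,numpy as np
print(r.get_state()["tcp_pos"],r.get_state()["eef_rot"])
n="top";c=r.capture(n);np.savez("top1.npz",**{k:np.array(v) for k,v in c.items()})
cv2.imwrite("pics/fix1.png",cv2.resize(c["color"][175:265,115:225,::-1],None,fx=6.5,fy=6.5,interpolation=cv2.INTER_CUBIC))
E
```

```text
[0.50117084 0.31607813 0.08786058] [ 1.79949524e+02  1.84411506e-02 -3.38097531e+00]
```

```bash
python3 -m crank '[[[0,0,0],[0,-0.1,1.5],1],[[0,0,0],[0,0,1],1],[[0,0,0],[0,0,0.6],1],[[0,0,0],[0,0,0.3],1],[[0,0,0],[0,0,0.1],1],[[0,0,0],[0,0,0],1],[[0,0,0],[0,0,0],1]]' 30 && python3 -m crank '[[[0,0,0],[0,0,0.05],1],[[0,0,0],[0,0,0],1],[[0,0,0],[0,0,0],1]]'&& python3 -m crank '[[[0,0,0],[0,0,0.05],1],[[0,0,0],[0,0,0],1],[[0,0,0],[0,0,0],1]]'
```

```text
time_s: 6.95
tcp_pos: [0.5015, 0.3175, 0.053]
eef_rot: [-180.0, -0.0, -3.4]
contact_force: [0.2, 0.6, -0.6]
gripper_width: 0.0135
gripper_force: 30.0
time_s: 7.25
tcp_pos: [0.5013, 0.3173, 0.0522]
eef_rot: [-180.0, -0.0, -3.4]
contact_force: [-0.1, -0.0, -2.4]
gripper_width: 0.0135
gripper_force: 30.0
time_s: 7.55
tcp_pos: [0.5013, 0.3173, 0.0515]
eef_rot: [180.0, 0.0, -3.4]
contact_force: [0.5, -0.1, -2.3]
gripper_width: 0.0135
gripper_force: 30.0
```

```bash
python3 -m crank '[[[0,0,0],[0,0,0.05],1],[[0,0,0],[0,0,0],1],[[0,0,0],[0,0,0],1]]'&& python3 -m crank '[[[0,0,0],[0,0,0.05],1],[[0,0,0],[0,0,0],1],[[0,0,0],[0,0,0],1]]'
```

```text
time_s: 7.85
tcp_pos: [0.5013, 0.3173, 0.0513]
eef_rot: [-180.0, -0.0, -3.4]
contact_force: [-1.0, -0.1, 1.6]
gripper_width: 0.0139
gripper_force: 30.0
time_s: 8.15
tcp_pos: [0.5014, 0.3174, 0.0512]
eef_rot: [-180.0, -0.0, -3.4]
contact_force: [-2.2, -2.4, 6.4]
gripper_width: 0.0132
gripper_force: 30.0
```

```bash
python3 -m crank '[[[0,0,0],[0,0,-0.05],1],[[0,0,0],[0,0,0],1],[[0,0,0],[0,0,0],0.55],[[0,0,0],[0,0,0],0.45],[[0,0,0],[0,0,0],0.45],[[0,0,0],[0,0,-1],0.45],[[0,0,0],[0,0,-2],0.45],[[0,0,0],[0,0,-3],0.45]]' 5 && python3 -m crank '[[[0,0,0],[0,0,-3],0.45],[[0,0,0],[0,5,0],0],[[0,0,0],[0,5,0],-0.2],[[0,0,0],[0,5,0],-0.5],[[0,0,0],[0,5,0],-1],[[0,0,0],[0,5,0],-1],[[0,0,0],[0,5,0],-1],[[0,0,0],[0,5,0],-1]]' 25
python3 - <<'E'
from plant import r
import cv2,numpy as np
n="top";c=r.capture(n);np.savez("top1.npz",**{k:np.array(v) for k,v in c.items()})
cv2.imwrite("pics/fix1.png",cv2.resize(c["color"][185:265,120:225,::-1],None,fx=7.5,fy=7.5,interpolation=cv2.INTER_CUBIC))
E
```

```text
time_s: 8.95
tcp_pos: [0.5006, 0.3166, 0.1109]
eef_rot: [179.9, 0.1, -3.4]
contact_force: [0.6, 0.0, 0.7]
gripper_width: 0.0238
gripper_force: 0.0
time_s: 9.75
tcp_pos: [0.48, -0.0338, 0.1421]
eef_rot: [-180.0, -0.1, -3.4]
contact_force: [1.8, 0.3, 0.1]
gripper_width: 0.0743
gripper_force: 0.0
```

View pics/fix1.png

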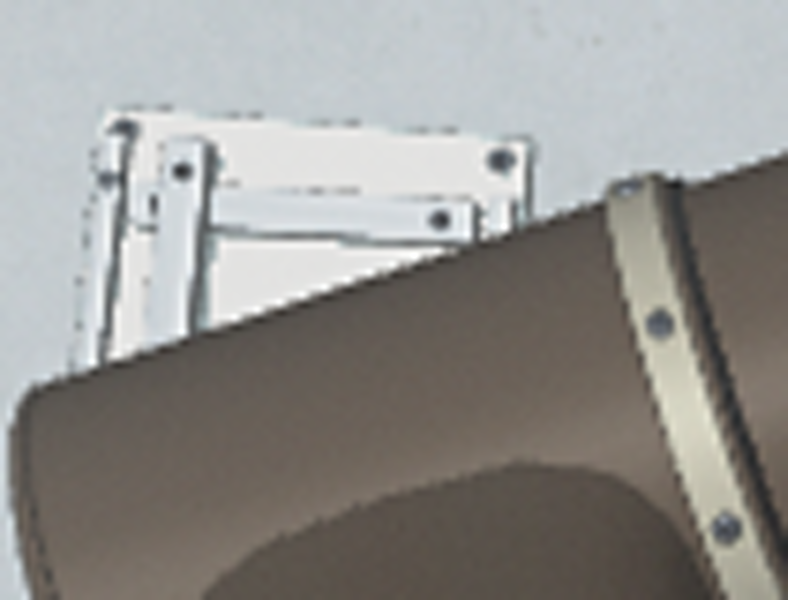

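The first bar lies along the fence side, with its visible hole at (182,171); the arm hides the rest for now. I'll fetch the second bar.

```bash
python3 -m crank '[[[0,0,-1],[0,0,0],-1],[[0,0,0],[1.11,4.285,0.6],-1],[[0,0,0],[1.11,4.285,0.6],-1],[[0,0,0],[1.11,4.285,0.6],-1],[[0,0,0],[1.11,4.285,0.6],-1],[[0,0,0],[1.11,4.285,0.6],-1],[[0,0,0],[1.11,4.285,0.6],-1],[[0,0,0],[0,0,0],-1]]' 25 && python3 -m crank '[[[0,0,0],[0,0,3],-1],[[0,0,0],[0,0,2],-1],[[0,0,0],[0,0,0],-1],[[0,0,0],[0,0,0],-1]]'
```

```text
time_s: 10.6
tcp_pos: [0.5369, -0.295, 0.1041]
eef_rot: [180.0, 0.0, -2.6]
contact_force: [-0.6, 0.0, -0.6]
gripper_width: 0.0875
gripper_force: 0.0
time_s: 11.0
tcp_pos: [0.5366, -0.291, 0.0556]
eef_rot: [180.0, 0.0, -2.3]
contact_force: [1.3, -0.5, -0.1]
gripper_width: 0.0878
gripper_force: 0.0
```

```bash
python3 -m crank '[[[0,0,0],[-0.1,0.1,1.8],-1],[[0,0,0],[0,0,1],0],[[0,0,0],[0,0,0],0.5],[[0,0,0],[0,0,0],0.6],[[0,0,0],[0,0,0],1],[[0,0,0],[0,0,0],1],[[0,0,0],[0,0,0],1],[[0,0,0],[0,0,0],1]]' 30 && python3 -m crank '[[[0,0,0],[0,0,0],1],[[0,0,0],[0,0,0],1],[[0,0,0],[0,0,0],1],[[0,0,0],[0,0,0],1],[[0,0,0],[0,0,0],1],[[0,0,0],[0,0,0],1],[[0,0,0],[0,0,0],1],[[0,0,0],[0,0,0],1]]' 30 
python3 - <<'E'
from plant import r
import cv2,numpy as np
n="top";c=r.capture(n);np.savez("top2.npz",**{k:np.array(v) for k,v in c.items()})
cv2.imwrite("pics/fix2.png",cv2.resize(c["color"][185:265,120:225,::-1],None,fx=7.5,fy=7.5,interpolation=cv2.INTER_CUBIC))
E
```

```text
time_s: 11.8
tcp_pos: [0.5349, -0.2928, 0.0273]
eef_rot: [180.0, -0.0, -2.4]
contact_force: [0.1, -1.2, -0.7]
gripper_width: 0.037
gripper_force: 0.0
time_s: 12.6
tcp_pos: [0.5348, -0.2928, 0.0271]
eef_rot: [180.0, 0.0, -2.4]
contact_force: [-0.7, 0.1, 0.2]
gripper_width: 0.0136
gripper_force: 30.0
```

View pics/fix2.png

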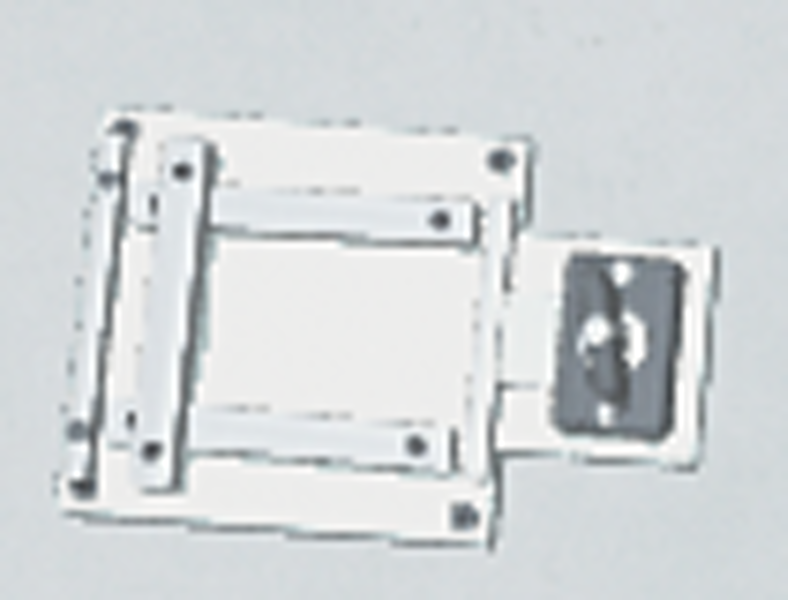

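Upper bar 1's holes are at (182,171) and (152,450). The lower bars' visible holes are still at (440,220) and (416,446).

```bash
python3 - <<'E'
from h import *
C,Z,K,T=load("top2")
H=w((np.array([(182,171),(152,450)])+.5)/7.5-.5+np.array((120,185)),K,T,.036)[:,:2];d=H[0]-H[1]
a=np.radians(-3.45);R=np.array([[np.cos(a),-np.sin(a)],[np.sin(a),np.cos(a)]])
print(H.mean(0),np.linalg.norm(d),np.degrees(np.arctan2(d[1],d[0])),"in fixture mm",R.T@(H.mean(0)-[.4992,.2823])*1e3)
E
```

```text
[0.50106565 0.31750673] 0.08750088724344092 -3.2345721842183894 in fixture mm [-0.25638568 35.25519759]
```

```bash
python3 -m crank '[[[0,0,0],[0,0,-1],1],[[0,0,0],[0,0,-3],1],[[0,0,0],[0,0,-4],1],[[0,0,1.05],[0,0,-2],1],[[0,0,0],[-0.5,-2,0],1],[[0,0,0],[-0.6,-4,0],1],[[0,0,0],[-0.6,-4.8,0],1],[[0,0,0],[-0.6,-4.8,0],1]]' 30 && python3 -m crank '[[[0,0,0],[-0.6,-4.8,0],1],[[0,0,0],[-0.6,-4.8,0],1],[[0,0,0],[-0.6,-4.8,0],1],[[0,0,0],[-0.6,-4.8,0],1],[[0,0,0],[-0.6,-4.8,0],1],[[0,0,0],[-0.6,-4.8,0],1],[[0,0,0],[-0.6,-4.8,0],1],[[0,0,0],[-0.6,-2.5,0],1]]' && python3 -m crank '[[[0,0,0],[-0.59,-1.99,0],1],[[0,0,0],[0,0,2],1],[[0,0,0],[0,0,2],1],[[0,0,0],[0,0,1],1],[[0,0,0],[0,0,0],1],[[0,0,0],[0,0,0],1],[[0,0,0],[0,0,0],1]]'
```

```text
time_s: 13.45
tcp_pos: [0.521, -0.1344, 0.1277]
eef_rot: [-180.0, -0.0, -3.6]
contact_force: [1.3, 0.8, -1.2]
gripper_width: 0.0139
gripper_force: 30.0
time_s: 14.25
tcp_pos: [0.4954, 0.2313, 0.128]
eef_rot: [-179.9, -0.1, -3.4]
contact_force: [0.3, -0.8, -1.6]
gripper_width: 0.0132
gripper_force: 30.0
time_s: 14.95
tcp_pos: [0.4914, 0.2481, 0.0781]
eef_rot: [-179.9, -0.1, -3.5]
contact_force: [0.6, -0.7, -0.4]
gripper_width: 0.014
gripper_force: 30.0
```

```bash
python3 -m crank '[[[0,0,0],[0.5,0.03,0],1],[[0,0,0],[0,0,1.2],1],[[0,0,0],[0,0,0.8],1],[[0,0,0],[0,0,0.4],1],[[0,0,0],[0,0,0.2],1],[[0,0,0],[0,0,0],1],[[0,0,0],[0,0,0],1]]' 30 && python3 -m crank '[[[0,0,0],[0,0,0.05],1],[[0,0,0],[0,0,0],1],[[0,0,0],[0,0,0],1]]'&& python3 -m crank '[[[0,0,0],[0,0,0.05],1],[[0,0,0],[0,0,0],1],[[0,0,0],[0,0,0],1]]'
```

```text
time_s: 15.65
tcp_pos: [0.4953, 0.2467, 0.051]
eef_rot: [179.9, 0.0, -3.5]
contact_force: [-2.8, -1.9, 4.4]
gripper_width: 0.0134
gripper_force: 30.0
time_s: 15.95
tcp_pos: [0.4953, 0.2467, 0.051]
eef_rot: [179.9, 0.0, -3.5]
contact_force: [-4.1, -2.9, 9.3]
gripper_width: 0.0134
gripper_force: 30.0
time_s: 16.25
tcp_pos: [0.4953, 0.2467, 0.0509]
eef_rot: [179.9, 0.0, -3.5]
contact_force: [-5.7, -2.9, 14.1]
gripper_width: 0.0135
gripper_force: 30.0
```

```bash
python3 -m crank '[[[0,0,0],[0,0,-0.35],1],[[0,0,0],[0.1,-0.05,0],1],[[0,0,0],[0,0,0],1],[[0,0,0],[0,0,0],1]]' 30 && python3 -m crank '[[[0,0,0],[0,0,0.14],1],[[0,0,0],[0,0,0],1],[[0,0,0],[0,0,0],1]]'&& python3 -m crank '[[[0,0,0],[0,0,0.06],1],[[0,0,0],[0,0,0],1],[[0,0,0],[0,0,0],1]]'
```

```text
time_s: 16.65
tcp_pos: [0.4968, 0.2477, 0.0533]
eef_rot: [180.0, 0.0, -3.5]
contact_force: [0.2, 1.1, -1.5]
gripper_width: 0.0136
gripper_force: 30.0
time_s: 16.95
tcp_pos: [0.4967, 0.2476, 0.052]
eef_rot: [180.0, 0.0, -3.5]
contact_force: [-0.8, 0.8, -1.9]
gripper_width: 0.0138
gripper_force: 30.0
time_s: 17.25
tcp_pos: [0.4968, 0.2477, 0.0516]
eef_rot: [180.0, -0.0, -3.5]
contact_force: [-0.8, 0.5, -0.7]
gripper_width: 0.0138
gripper_force: 30.0
```

```bash
python3 -m crank '[[[0,0,0],[0,0,0.04],1],[[0,0,0],[0,0,0],1],[[0,0,0],[0,0,0],0.55],[[0,0,0],[0,0,0],0.45],[[0,0,0],[0,0,0],0.45],[[0,0,0],[0,0,-1],0.45],[[0,0,0],[0,0,-2],0.45],[[0,0,0],[0,0,-3],0.45]]' 5 && python3 -m crank '[[[0,0,0],[0,0,-3],0.45],[[0,0,0],[0,5,0],0.45],[[0,0,0],[0,5,0],0.45],[[0,0,0],[0,5,0],0.45],[[0,0,0],[0,5,0],0.45],[[0,0,0],[0,5,0],0.45],[[0,0,0],[0,5,0],0.45],[[0,0,0],[0,5,0],0.45]]' 25 && python3 -m crank '[[[0,0,0],[0,5,0],0.45],[[0,0,0],[0,5,0],0.45],[[0,0,0],[0,0,0],0.45]]'
python3 - <<'E'
from plant import r
import cv2,numpy as np
n="top";c=r.capture(n);np.savez("top3.npz",**{k:np.array(v) for k,v in c.items()})
cv2.imwrite("pics/fix3.png",cv2.resize(c["color"][185:265,120:225,::-1],None,fx=7.5,fy=7.5,interpolation=cv2.INTER_CUBIC))
E
```

```text
time_s: 18.05
tcp_pos: [0.4961, 0.247, 0.1112]
eef_rot: [179.9, 0.1, -3.5]
contact_force: [0.9, 0.8, 0.3]
gripper_width: 0.0238
gripper_force: 0.0
time_s: 18.85
tcp_pos: [0.4752, -0.1035, 0.1424]
eef_rot: [-180.0, -0.1, -3.5]
contact_force: [1.1, -0.1, 0.2]
gripper_width: 0.0244
gripper_force: 0.0
time_s: 19.15
tcp_pos: [0.4684, -0.2063, 0.1418]
eef_rot: [180.0, -0.0, -3.8]
contact_force: [-0.9, 1.3, 0.7]
gripper_width: 0.0241
gripper_force: 0.0
```

View pics/fix3.png

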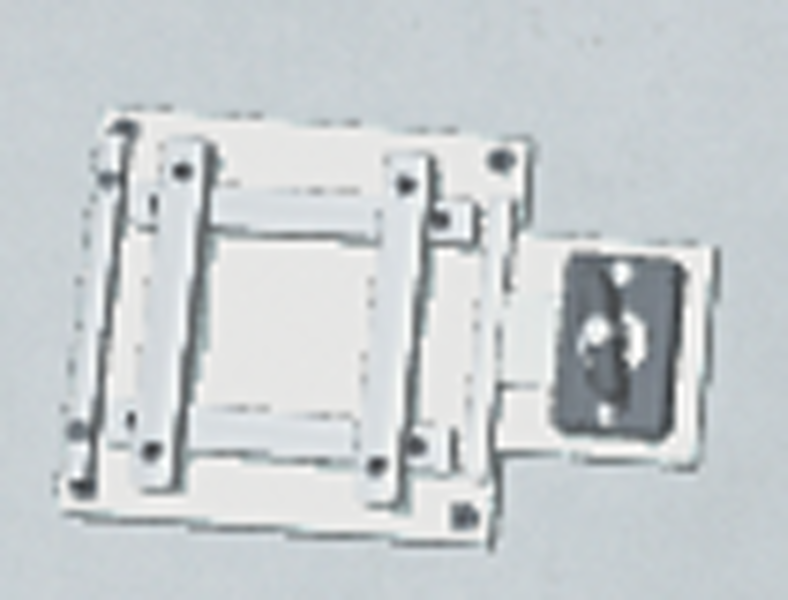

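Both upper bars are seated: bar 2's holes are at (406,183) and (377,464), and the lower holes are unchanged at (440,220) and (416,446). Now I'll check bar 2 numerically and fit the wing angle.

```bash
python3 - <<'E'
from h import *
C,Z,K,T=load("top3")
H=w((np.array([(406,183),(377,464)])+.5)/7.5-.5+np.array((120,185)),K,T,.036)[:,:2];d=H[0]-H[1]
a=np.radians(-3.45);R=np.array([[np.cos(a),-np.sin(a)],[np.sin(a),np.cos(a)]])
print(H.mean(0),np.linalg.norm(d),np.degrees(np.arctan2(d[1],d[0])),"in fixture mm",R.T@(H.mean(0)-[.4992,.2823])*1e3)
g=cv2.resize(cv2.cvtColor(C[185:265,120:225],cv2.COLOR_RGB2GRAY),None,fx=8,fy=8,interpolation=cv2.INTER_CUBIC).astype(float)
Ti=np.linalg.inv(T);res=[]
for dx in(-2,-1,0,1,2):
 for dy in(-2,-1,0,1,2):
  for y in range(-20,36,2):
    t=np.radians(y);B=[]
    for sx in(-20,20):
     for sy in(-4.5,4.5):
      for z in(.047,.071):
        B.append([.4929+(dx+sx*np.cos(t)-sy*np.sin(t))/1e3,.1785+(dy+sx*np.sin(t)+sy*np.cos(t))/1e3,z,1])
    q=(Ti@np.array(B).T)[:3];uv=(K@q/q[2])[:2].T
    h=cv2.convexHull((((uv-[120,185])+.5)*8-.5).astype(np.int32))
    m=cv2.fillConvexPoly(np.zeros(g.shape,np.uint8),h,1);ring=cv2.dilate(m,np.ones((17,17)))-m
    res.append((g[m>0].mean()-g[ring>0].mean(),dx,dy,y))
for x in sorted(res)[:8]:print(x)
from plant import r;print(r.get_state()["tcp_pos"])
E
```

```text
[0.49815566 0.24762543] 0.0881200066867033 -3.4235661309686862 in fixture mm [  1.04417948 -34.67457473]
(np.float64(-30.28384277645398), -2, -2, 8)
(np.float64(-30.11057229355123), -1, -2, 10)
(np.float64(-29.975304340033645), -2, -2, 10)
(np.float64(-29.483898589758695), -2, -2, 12)
(np.float64(-29.382180485795004), -2, -2, 6)
(np.float64(-29.32094253054376), -1, -2, 8)
(np.float64(-29.23526159192356), -1, -2, 12)
(np.float64(-29.15586483580114), 2, -1, 10)
[ 0.46868874 -0.20433533  0.14168543]
```

Bar 2 is square, and within about 1 mm of its place. The wing's yaw is about +9° in world axes, so theta is about 57°. Moving over the wing.

```bash
python3 -m crank '[[[0,0,-6.25],[0,0,0],0.3],[[0,0,-6.2],[0,0,0],0.3],[[0,0,0],[1.04,-4.7,0],0.3],[[0,0,0],[1.04,-4.7,0],0.3],[[0,0,0],[1.04,-4.7,0],0.3],[[0,0,0],[1.04,-4.7,0],0.3],[[0,0,0],[1.04,-4.7,0],0.3],[[0,0,0],[1.04,-4.7,0],0.3]]' 20 && python3 -m crank '[[[0,0,0],[1.04,-4.6,0],0.3],[[0,0,0],[1.05,-4.6,0],0.3],[[0,0,0],[0,0,0],0.3],[[0,0,0],[0,0,2],0.3],[[0,0,0],[0,0,0],0.3],[[0,0,0],[0,0,0],0.3]]'
```

```text
time_s: 20.0
tcp_pos: [0.4866, 0.09, 0.1421]
eef_rot: [-180.0, -0.1, 9.1]
contact_force: [1.4, 0.0, -1.4]
gripper_width: 0.0304
gripper_force: 0.0
time_s: 20.6
tcp_pos: [0.4929, 0.1812, 0.1215]
eef_rot: [180.0, 0.0, 9.0]
contact_force: [0.4, 1.5, -0.1]
gripper_width: 0.0308
gripper_force: 0.0
```

```bash
python3 -m crank '[[[0,0,0],[0,0.3,1],0.3],[[0,0,0],[0,0,2],0.3],[[0,0,0],[0,0,1.6],0.3],[[0,0,0],[0,0,1],0.3],[[0,0,0],[0,0,0],0.3],[[0,0,0],[0,0,0],0.3]]' 20 && python3 -m crank '[[[0,0,0],[0,0,0],0.5],[[0,0,0],[0,0,0],0.6],[[0,0,0],[0,0,0],0.7],[[0,0,0],[0,0,0],0.75],[[0,0,0],[0,0,0],0.8],[[0,0,0],[0,0,0],1],[[0,0,0],[0,0,0],1],[[0,0,0],[0,0,0],1]]' 10; python3 -c "
from plant import r;s=r.get_state();print(s['moment'],s['contact_force'],s['eef_rot'],s['tcp_pos'])"
```

```text
time_s: 21.2
tcp_pos: [0.4942, 0.1779, 0.0655]
eef_rot: [180.0, -0.0, 8.9]
contact_force: [-0.6, 0.4, 0.8]
gripper_width: 0.0306
gripper_force: 0.0
time_s: 22.0
tcp_pos: [0.494, 0.1783, 0.0653]
eef_rot: [-180.0, -0.0, 9.0]
contact_force: [-0.3, 2.0, 2.0]
gripper_width: 0.0089
gripper_force: 10.0
[0.9320998  0.6732157  0.03684458] [-0.34772302  2.04363733  1.95577192] [-1.79979201e+02 -2.52134881e-02  8.97145694e+00] [0.4939935  0.17829689 0.06534353]
```

```bash
cat > s.py <<'E'
from plant import r
import numpy as np
s=r.get_state();p=np.array(s['tcp_pos']);f=np.array(s['contact_force'])
print('M',np.round(s['moment'],3),'Mz-pxF',round(s['moment'][2]-np.cross(p,f)[2],3),'tq6',round(s['joint_torque'][5],3),'j6',round(s['joints'][5],2),'yaw',round(s['eef_rot'][2],2))
E
python3 -m crank '[[[0,0,3],[0,0,0],1],[[0,0,5],[0,0,0],1],[[0,0,5],[0,0,0],1],[[0,0,5],[0,0,0],1],[[0,0,0],[0,0,0],1]]' 30; python3 s.py;python3 -m crank '[[[0,0,5],[0,0,0],1],[[0,0,5],[0,0,0],1],[[0,0,5],[0,0,0],1],[[0,0,5],[0,0,0],1],[[0,0,5],[0,0,0],1],[[0,0,0],[0,0,0],1]]'; python3 s.py
```

```text
time_s: 22.5
tcp_pos: [0.494, 0.1784, 0.0653]
eef_rot: [-180.0, -0.0, -9.1]
contact_force: [-3.1, 3.8, 4.0]
gripper_width: 0.0089
gripper_force: 30.0
M [ 1.436  0.933 -0.097] Mz-pxF -2.513 tq6 -1.206 j6 39.63 yaw -9.12
time_s: 23.1
tcp_pos: [0.4941, 0.1786, 0.0654]
eef_rot: [-179.9, 0.0, -34.0]
contact_force: [-3.0, 5.0, 2.6]
gripper_width: 0.0092
gripper_force: 30.0
M [ 1.764  1.036 -0.037] Mz-pxF -3.021 tq6 -1.054 j6 14.7 yaw -34.04
```

```bash
python3 -m crank '[[[0,0,4],[0,0,0],1],[[0,0,4],[0,0,0],1],[[0,0,0],[0,0,0],1]]' 30; python3 s.py;for i in 1; do python3 -m crank '[[[0,0,2],[0,0,0],1],[[0,0,0],[0,0,0],1]]'|grep -E "eef|contact"; python3 s.py;python3 -m crank '[[[0,0,2],[0,0,0],1],[[0,0,0],[0,0,0],1]]'|grep -E "eef|contact"; python3 s.py;done
```

```text
time_s: 23.4
tcp_pos: [0.4941, 0.1786, 0.0654]
eef_rot: [-179.9, 0.0, -42.0]
contact_force: [-2.1, 5.6, 2.4]
gripper_width: 0.009
gripper_force: 30.0
M [ 1.804  0.986 -0.062] Mz-pxF -3.213 tq6 -0.824 j6 6.74 yaw -42.0
eef_rot: [-179.9, 0.0, -43.9]
contact_force: [-2.5, 4.9, 3.3]
M [ 1.825  0.953 -0.111] Mz-pxF -2.978 tq6 -0.338 j6 4.81 yaw -43.93
eef_rot: [-179.9, 0.0, -45.9]
contact_force: [-2.6, 4.6, 2.3]
M [ 1.829  0.934 -0.023] Mz-pxF -2.76 tq6 -0.336 j6 2.81 yaw -45.93
```

```bash
python3 -m crank '[[[0,0,1.5],[0,0,0],1],[[0,0,0],[0,0,0],1]]'|grep -E "contact"; python3 s.py;python3 -m crank '[[[0,0,1],[0,0,0],1],[[0,0,0],[0,0,0],1]]'|grep -E "contact"; python3 s.py;python3 -m crank '[[[0,0,1],[0,0,0],1],[[0,0,0],[0,0,0],1]]'|grep -E "contact"; python3 s.py;python3 -m crank '[[[0,0,1],[0,0,0],1],[[0,0,0],[0,0,0],1]]'|grep -E "contact"; python3 s.py
```

```text
contact_force: [-3.0, 5.4, 2.1]
M [ 1.87   0.973 -0.033] Mz-pxF -3.245 tq6 -0.259 j6 1.33 yaw -47.41
contact_force: [-2.2, 5.3, 3.4]
M [ 1.87   0.951 -0.003] Mz-pxF -3.011 tq6 -0.196 j6 0.35 yaw -48.39
contact_force: [-2.9, 5.8, 2.6]
M [1.875 0.942 0.2  ] Mz-pxF -3.165 tq6 -0.415 j6 -0.64 yaw -49.37
contact_force: [-2.8, 4.6, 2.8]
M [1.802 1.012 0.355] Mz-pxF -2.405 tq6 -0.564 j6 -1.63 yaw -50.35
```

```bash
python3 -m crank '[[[0,0,1],[0,0,0],1],[[0,0,0],[0,0,0],1],[[0,0,0],[0,0,0],1]]'; python3 s.py
python3 -m crank '[[[0,0,-1],[0,0,0],1],[[0,0,0],[0,0,0],1]]'|grep cont; python3 s.py; python3 -m crank '[[[0,0,-1],[0,0,0],1],[[0,0,0],[0,0,0],1]]'|grep cont; python3 s.py; python3 -m crank '[[[0,0,-1],[0,0,0],1],[[0,0,0],[0,0,0],1]]'|grep cont; python3 s.py
```

```text
time_s: 24.9
tcp_pos: [0.4941, 0.1787, 0.0653]
eef_rot: [-179.9, 0.0, -51.3]
contact_force: [-2.0, 4.4, 2.7]
gripper_width: 0.0093
gripper_force: 30.5
M [1.831 0.911 0.566] Mz-pxF -1.957 tq6 -0.499 j6 -2.59 yaw -51.31
contact_force: [-2.1, 4.5, 2.4]
M [1.84  0.916 0.363] Mz-pxF -2.243 tq6 -0.151 j6 -1.56 yaw -50.29
contact_force: [-2.8, 5.8, 2.2]
M [1.855 0.897 0.167] Mz-pxF -3.217 tq6 0.005 j6 -0.57 yaw -49.3
contact_force: [-2.5, 5.0, 2.6]
M [ 1.891e+00  8.730e-01 -1.000e-03] Mz-pxF -2.91 tq6 0.188 j6 0.41 yaw -48.33
```

```bash
python3 -m crank '[[[0,0,-3],[0,0,0],1],[[0,0,-5],[0,0,0],1],[[0,0,-5],[0,0,0],1],[[0,0,-5],[0,0,0],1],[[0,0,-5],[0,0,0],1],[[0,0,-5],[0,0,0],1],[[0,0,-5],[0,0,0],1],[[0,0,-5],[0,0,0],1]]' 30 && python3 -m crank '[[[0,0,-5],[0,0,0],1],[[0,0,-5],[0,0,0],1],[[0,0,-5],[0,0,0],1],[[0,0,-5],[0,0,0],1],[[0,0,-5],[0,0,0],1],[[0,0,-5],[0,0,0],1],[[0,0,-5],[0,0,0],1],[[0,0,-5],[0,0,0],1]]' && python3 -m crank '[[[0,0,-5],[0,0,0],1],[[0,0,-4.2],[0,0,0],1],[[0,0,-3],[0,0,0],1],[[0,0,0],[0,0,0],1],[[0,0,0],[0,0,0],1]]'; python3 s.py
```

```text
time_s: 26.3
tcp_pos: [0.494, 0.1784, 0.0654]
eef_rot: [-180.0, -0.0, -10.2]
contact_force: [-3.0, 3.7, 3.6]
gripper_width: 0.0088
gripper_force: 30.0
time_s: 27.1
tcp_pos: [0.494, 0.1782, 0.0653]
eef_rot: [-180.0, -0.0, 29.8]
contact_force: [-1.7, 1.6, 3.3]
gripper_width: 0.0088
gripper_force: 30.0
time_s: 27.6
tcp_pos: [0.4941, 0.1781, 0.0654]
eef_rot: [180.0, -0.0, 41.7]
contact_force: [-1.0, 2.2, 3.9]
gripper_width: 0.0085
gripper_force: 30.0
M [0.684 0.35  0.057] Mz-pxF -1.211 tq6 0.091 j6 90.41 yaw 41.66
```

```bash
python3 - <<'E'
from plant import r
import cv2,numpy as np
a=r.capture("top")["color"][150:300,60:440,::-1];b=r.capture("scene")["color"][150:350,120:440,::-1]
cv2.imwrite("pics/fin.png",np.vstack([cv2.resize(a,(700,276)),cv2.resize(b,(700,320))[:,:]]))
E
```

```text
(no output)
```

View pics/fin.png

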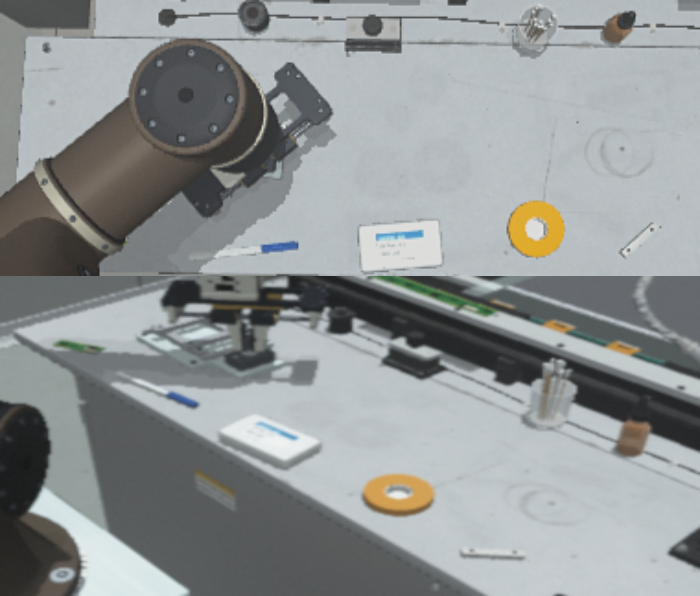

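The bystanders are where they were (tape at (537,230), tip at (640,240) in the top strip). In the scene strip the gripper holds the wing at (250,350), with the stack in place behind it. Handing in.

```bash
python3 -c "
from plant import r;print(r.close_job())"
```

```text
the job is handed in; nothing more can be done
None
```

The job is handed in at about 28 s: both bars sit square across the lower ones, within about 1 mm of their places by the camera, and the thumbscrew was seated, backed off about 90° and is still held; the lower bars (checked before the screw was turned) and the bystanders looked unmoved.

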